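# Lock the lamp collar and present the notched glass plate label up

## Robot

A 7-joint arm with a two-finger parallel gripper is mounted at the origin on a cart in front of the work surface, level with it; the furniture and walls round the work are solid. World frame = base frame: x ahead of the robot, y to its left, z up, the work surface at z = 0. Lengths are in m, angles in rad, forces in N, time in s.
With the tool pointing down it reaches from about 0.425 to 0.875 m from the base axis. Payload 8.4 kg.
Tool frame: the origin (TCP) lies at the centre of the arm's flange, where the gripper is bolted on; the fingertips stand 182 mm ahead of it and the grasp point (between the pads) lies 164 mm ahead of it; z points along the fingers, y is the line along which they close (so a half turn about z gives the same grasp; the last joint's range is limited). The gripper opens to 87 mm and grips with 3 to 60 N. Pads are 19 mm wide; open, the fingers measure 117 mm over their backs; the gripper's body (75 mm by 190 mm) begins 51 mm behind the grasp point.
Start: joints at [1.148, 0.333, 0.04, 1.465, -0.013, 1.343, -0.059], TCP at [0.207, -0.616, 0.405] pointing down, gripper open.
Joint ranges: [-2.58, 2.58], [-0.38, 2.09], [-1.3, 1.39], [0.25, 2.4], [-1.5, 4.64], [0.08, 2.09], [-2.65, 2.65]. Speed limits (rad/s): [2.22, 2.22, 2.79, 2.79, 3.14, 3.14, 3.14].

## Interface

Orientations are given as a unit quaternion [w, x, y, z].
In Python, from cell import observe, snapshot, job_done, search_frame, regions_of, mark_of gives the robot as it stands.
- The arm moves only by the tool send_rows, never from a script. Its argument "commands" is a list of rows, each an object of numbers: "x", "y", "z": the shift along the tool's x, y, z in cm; "yaw": the turn about the tool's z in rad; "gripper": the finger opening in cm, from 0 to 8.7. A call has 1 to 10 rows; each row is the pose to reach, as a shift and turn from the pose commanded when the call began, along the tool's axes at that moment; what a row does not reach only later rows make up. A row lasts 1/10 s, in which the tool goes at most 50 mm and 8.59 degrees, less where a joint would pass 70% of its speed; a pose out of reach is approached as far as the arm can. A call with a gripper value outside its range is refused whole. The fingers move at their own pace and stop on an object; "force" is the grip in N (left out, the last holds). Time passes only in rows, so rows that repeat a pose let the fingers close. It gives the time, the measured TCP pose, the force, the opening and the grip force at its end, in the units of the state.
- observe(): the state, without advancing time (a new reading comes with each control period).
- snapshot(name): name is "scene" or "top" or "wrist"; returns a dict with "image" (384x512x3 uint8, red, green, blue), "mtx" (3x3 intrinsics, pixels), "k1" (the pictures are not rectified: a ray, as slopes to the right and down, at radius r is drawn at 1 + k1 r^2 times it, then the intrinsics apply), "rvec" (rotation vector, rad) and "tvec" (3), from world to camera coordinates, as OpenCV has them; the wrist camera has in their place "tool_from_camera" (4x4, takes a point from camera to tool coordinates, whose origin is the TCP and whose axes are the flange's). Camera axes: x right, y down, z forward; pixel columns grow to the right and rows downward; lengths in m; the calibration is good to about 2 mm. A picture is of the moment at which its call begins: read the wrist's pose just before it. There is no depth.
- job_done(): hands the job in; it is judged then, once.
Trained networks look in the newest picture that a camera, given by its name, has taken for a name from the list of things; names that differ only in an ending like _2 or _b are one class to them, and where a whole thing is asked for, a point or a joint stands for the part that bears it (a point fixed in the world has none). Each returns a list of dicts, best first, with "conf" (0 to 1); they miss things now and then, are a little off and sometimes report something else, mostly with a low value. They report only what shows in the picture. A call takes as long as a camera call. They do not tell look-alikes from the thing itself.
- search_frame(camera, name): "xyz" ([x, y, z] in m, in world coordinates, good to about 4 mm: the middle of the surface that is visible of it).
- regions_of(camera, name): "mask" (384x512 bool, what is visible of it).
- mark_of(camera, name): "xyz" ([x, y, z] in m, in world coordinates, good to about 4 mm: a listed point, or the origin of a listed thing).
The state is a dict: "t": time; "joint_positions": joint angles; "qvel": joint speeds; "joint_efforts": joint torques, N m; "tcp_pos": TCP position; "tcp_rot": TCP orientation; "contact_force": force on the tool from outside, world axes, zero at the start; "moment": the same for the moment, N m; "gripper_width": opening from 0.0 (shut) to 1.0 (fully open); "gripper_force": force on a finger pad.
Only numpy, scipy, OpenCV 4.12 (cv2) and the standard library are available. Lean on these libraries where they do the work, as an engineer would, in place of code of your own. Each camera call takes 0.05 s, during which the arm holds its last target. There are 200 camera calls.

## Task

Turn the inspection lamp's lock collar clockwise all the way to its locked mark, and only then take the glass plate with the small corner notch out of its stand, gripping it by its clear part and not by the frosted end. Turn it label up - the label face leaning back at least about half-way from upright towards lying flat, facing the ceiling and not the bench - and hold the middle of its frosted end (the end with the notch) straight over the lamp's lens, about ten centimetres above it. The program finishes while the gripper still holds the plate there, still and clear of the lamp; leave the plate without a notch, and the tape measure, copper elbow and sanding block, alone.

Things in the scene. Friction and masses are not known exactly. Their poses are not given: they have to be found in the camera images.
- lens (a point): Inspection lamp fixed to the bench (its place and yaw vary), shining upward: grey round foot 144 mm across and 12 mm high, dark barrel 62 mm across, flat glass lens on top. This point is the middle of the lens's top face, 58 mm above the bench, on the upright axis about which the collar turns; z up.
- collar (a joint): The aluminium ribbed lock collar round the lamp's barrel (80 mm across, 30 to 48 mm above the bench), captive on a vertical hinge. 0 = fully open, 1.2 rad = locked mark, where it meets its stop; grows clockwise seen from above. It starts anywhere from 0 to 0.35, resists with about 0.1 N m of friction and stays where it is left.
- collar_tab (a point): Grip point on the collar's thumb tab: a black upright tab on a short arm, 58 mm out from the lens axis, on the robot's side; it turns with the collar. 10 mm thick along its travel, 18 mm radially, top 89 mm above the bench; this point is 73 mm above the bench. The arm under it is 12 mm wide and reaches 44 mm above the bench.
- locked_mark (a point): The locked mark: a raised aluminium bar 26 x 5 mm lying radially on the lamp's foot (16 mm above the bench), with a short bar above it on the barrel. The collar is locked when the tab stands right over it. (A small round stud on the foot marks fully open.)
- lamp: The lamp as a whole with its collar; origin on the bench under the lens, z up.
- plate_center (a point): Middle of the notched glass plate, 120 x 6 x 70 mm (own x, y, z), about 120 g. At the start it stands on its long edge at any yaw: z up, x along it to the frosted end, +y out of the face with the label (the -y face is bare). Clear part: x -60 to +26 mm; frosted: x +26 to +60 mm. Bottom edge 8 mm, top edge 78 mm above the bench; the lower 18 mm is between the stand's cheeks.
- frosted_end (a point): Middle of the plate's frosted end, 43 mm from the plate's middle along its x; same axes. The label (24 x 36 mm paper) is on its +y face.
- notch (a point): Middle of the plate's corner notch, a rectangular cut 11 x 12 mm at the corner +x, +z. With the plate standing it is at the upper left seen from the label side, at the upper right seen from the back.
- plate: The notched glass plate; origin at the middle of its lower long edge, axes as plate_center.
- blank_center (a point): Middle of the other glass plate, of the same size, with a frosted end but no notch and no label, in the other stand. Leave it alone.
- stand_a: Round grey drying stand fixed to the bench, left or right of the lamp, 104 mm across, 8 mm high; two cheeks (80 x 12 mm, up to 26 mm above the bench) 7.5 mm apart hold the notched plate upright along the stand's x. The plate rests on the slot's floor and lifts straight out. Origin on the bench at its middle.
- stand_b: The same stand, on the other side of the lamp, with the plate that has no notch.
- tape_rule: Bystander: yellow and black tape measure standing beyond the lamp, 34 x 80 x 59 mm; origin underneath.
- elbow: Bystander: copper pipe elbow, 51 x 51 x 22 mm, lying on the robot's side of the lamp; origin underneath.
- sander: Bystander: brown cork sanding block 64 x 96 x 24 mm, beyond and right of the lamp; origin underneath.
Mind the look-alikes: they are no part of the job. What is shaped like the plate but black or green is not meant.

How it is judged:
On the way, in this order (a step that is already met when the one before it is completed fails the run):
1. the collar is at its locked mark while the notched plate still stands in its stand (value of joint collar above 1.05 rad and distance of plate_center from where it was at the start of the episode below 0.015 m), for 0.2 s.
2. the plate is lifted out of its stand (distance of plate from where it was at the start of the episode above 0.04 m and contact force between plate and stand_a below 0.1 N), for 0.2 s.
3. its frosted end is over the lens, label up (horizontal distance between frosted_end and lens below 0.03 m and z of frosted_end in the frame of lens between 0.05 and 0.16 m and angle between plate_center's own y axis and vertical below 1 rad), for 0.2 s.
At the end, for the whole second after the job is handed in: Collar within 0.15 rad of its mark; middle of the frosted end within 30 mm sideways of the lens axis and 50-160 mm above the lens; label normal within 57 degrees of straight up; plate held still by the fingers on its clear part, touching neither lamp nor stand (all of step 3 and value of joint collar above 1.05 rad and contact force between plate and the fingers above 0.5 N and contact force between plate and lamp below 0.1 N and contact force between plate and stand_a below 0.1 N and x of the grasp point in the frame of plate_center below 0.018 m and linear speed of plate below 0.03 m/s and angular speed of plate below 0.3 rad/s); the arm keeps its last pose, push and grip.
It fails at once if the plate without a notch is disturbed (distance of blank_center from where it was at the start of the episode above 0.02 m).
It fails at once if a bystander is pushed away (distance of any of tape_rule, elbow, sander from where it was at the start of the episode above 0.03 m).
It also fails if it takes over 51 s, if anything falls off the work surface, if the arm or the gripper's body presses on something with over 40 N, if the wrist force passes 120 N, or if a joint passes its speed limit or range.

## Working session

There is one attempt and no reset: what is moved stays moved. The work goes in short steps, Python scripts to look and compute and a tool call to move; the robot and the scene stay as the last step left them, time stands still between calls to the robot, and variables do not carry over. Pictures are saved under pics/ and viewed, at most 10 in all, crops included, and the job is handed in when it is done.

Besides the shell and the picture viewer there is one more tool, called after "Call:" as name([rows], argument=value, ...), one row to a line, values as JSON. send_rows: Moves the arm, as the interface text tells. Its arguments: {"type":"object","properties":{"commands":{"type":"array","items":{"type":"object","properties":{"x":{"type":"number"},"y":{"type":"number"},"z":{"type":"number"},"yaw":{"type":"number"},"gripper":{"type":"number"}}}},"force":{"type":"number"}},"required":["commands"]}

```bash
ls; mkdir -p pics
cat > h.py <<'E'
import numpy as np, cv2
from cell import *
from scipy.spatial.transform import Rotation as R
def save(s,n): cv2.imwrite('pics/'+n,cv2.cvtColor(s['image'],cv2.COLOR_RGB2BGR))
E
python3 - <<'E'
from h import *
o=observe();print({k:np.round(v,3) for k,v in o.items()})
a=snapshot('scene');b=snapshot('top')
im=np.vstack([a['image'],b['image']]);
s=np.hstack([a['image'],b['image']]);s=cv2.resize(s,(800,300));
save(a,'s0.png');save(b,'t0.png')
for c in('scene','top'):
  for n in('lens','collar_tab','locked_mark','plate_center','frosted_end','notch','blank_center','stand_a','stand_b','tape_rule','elbow','sander'):
    print(c,n,[(np.round(d['xyz'],3).tolist(),round(d['conf'],2)) for d in mark_of(c,n)[:3]])
E
```

```text
pics
{'t': np.float64(0.0), 'joint_positions': array([ 1.148,  0.334,  0.04 ,  1.466, -0.013,  1.343, -0.058]), 'qvel': array([ 0.001, -0.001,  0.   ,  0.001, -0.   , -0.002,  0.   ]), 'joint_efforts': array([ 0.0000e+00, -6.5636e+01,  1.3350e+00, -4.0381e+01, -6.0000e-02,
        4.5000e-02,  0.0000e+00]), 'tcp_pos': array([ 0.207, -0.616,  0.404]), 'tcp_rot': array([-0.001,  0.987,  0.161, -0.   ]), 'contact_force': array([-0.334, -0.137,  0.514]), 'moment': array([-0.003,  0.015, -0.003]), 'gripper_force': np.float64(0.0), 'gripper_width': np.float64(1.0)}
scene lens []
scene collar_tab [([0.378, 0.054, -0.004], 0.74), ([0.5, 0.022, 0.076], 0.62)]
scene locked_mark [([0.527, 0.072, 0.013], 0.64)]
scene plate_center [([0.52, 0.266, 0.038], 0.98), ([0.368, -0.073, 0.033], 0.64), ([0.523, 0.268, 0.005], 0.35)]
scene frosted_end [([0.367, -0.12, 0.038], 0.7), ([0.408, 0.356, 0.037], 0.64), ([0.48, 0.273, 0.043], 0.6)]
scene notch [([0.412, 0.347, 0.064], 0.89), ([0.466, 0.28, 0.074], 0.83), ([0.358, -0.13, 0.065], 0.69)]
scene blank_center [([0.47, -0.246, 0.044], 0.61), ([0.379, 0.05
[... 549 characters left out ...]
[([0.371, 0.386, 0.035], 0.91), ([0.518, 0.273, 0.044], 0.84), ([0.361, -0.077, 0.034], 0.71)]
top frosted_end [([0.484, 0.272, 0.043], 0.79), ([0.361, -0.118, 0.033], 0.7), ([0.406, 0.354, 0.035], 0.58)]
top notch [([0.36, -0.133, 0.068], 0.7), ([0.412, 0.348, 0.063], 0.69), ([0.468, 0.274, 0.074], 0.62)]
top blank_center [([0.467, -0.245, 0.045], 0.73)]
top stand_a [([0.522, 0.271, -0.0], 0.66), ([0.474, -0.25, -0.004], 0.56)]
top stand_b [([0.522, 0.271, -0.0], 0.66), ([0.474, -0.25, -0.004], 0.56)]
top tape_rule [([0.556, 0.03, 0.056], 0.61), ([0.724, 0.042, 0.002], 0.6)]
top elbow [([0.503, 0.021, 0.071], 0.64), ([0.378, 0.057, 0.002], 0.47)]
top sander [([0.705, -0.195, -0.001], 0.87)]
```

View pics/s0.png

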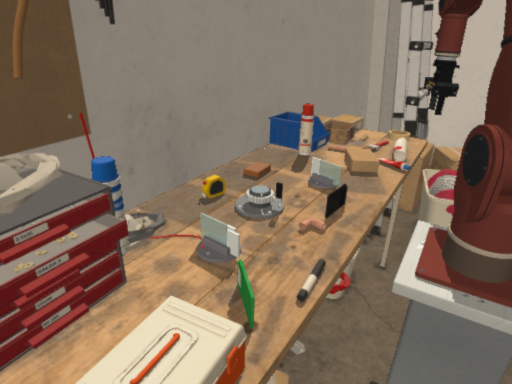

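View pics/t0.png

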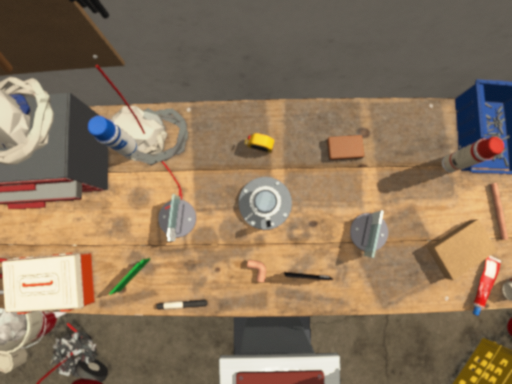

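The scene picture shows the lamp at (262,200), the glass plates at (220,238) and (325,173), the black plate look-alike at (336,200) and the green one at (246,292). The elbow is at (313,226), the tape measure at (213,186) and the sanding block at (257,170). The notched plate is one of the two glass ones, so I'll check which in a close crop.

Run:
```python
import cv2,numpy as np
s=cv2.imread('pics/s0.png');t=cv2.imread('pics/t0.png')
f=lambda i,x,y:cv2.resize(i[y-30:y+30,x-40:x+40],(400,300),interpolation=cv2.INTER_CUBIC)
cv2.imwrite('pics/c0.png',np.vstack([np.hstack([f(s,220,240),f(s,325,175)]),np.hstack([f(t,173,218),f(t,264,205)])]))
```

```text
(no output)
```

View pics/c0.png

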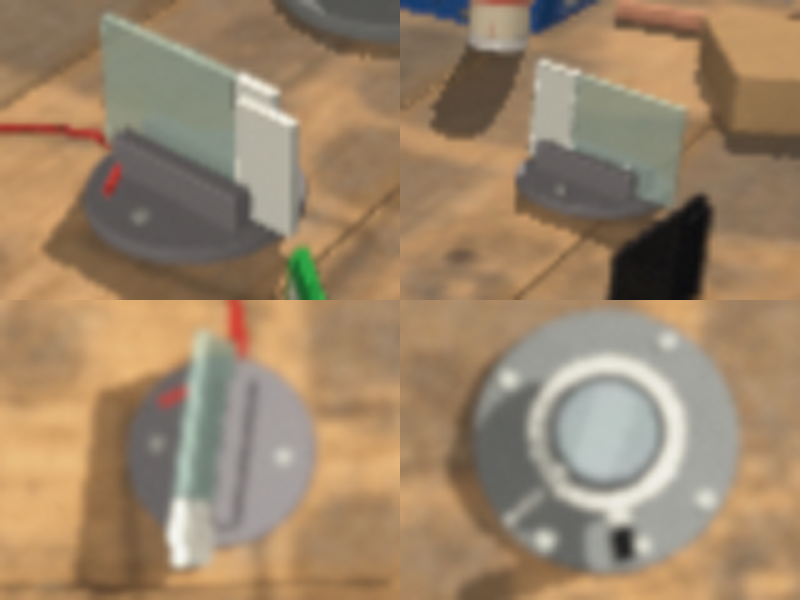

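The top-left crop shows the left plate, at scene (220,238), with the notch at its upper right and its back towards the camera. Its frosted end points at the robot and its label faces −y. The right plate at (325,173) has no notch. In the top view the tab is at about (268,224) and the mark bar about (250,214), so the turn is roughly 62°.

The moves only allow yaw, so the arm cannot tilt the plate. My plan is to turn the collar, lift the plate, lean it down flat on the bench with the label up, then regrip it across its 70 mm width.

```bash
cat >> h.py <<'E'
def rel(p,ang=None):
    """shift (cm, tool axes) of grasp point to world p; ang = wanted world angle of tool y axis (mod pi) -> yaw"""
    o=observe();w,x,y,z=o['tcp_rot'];M=R.from_quat([x,y,z,w]).as_matrix()
    g=o['tcp_pos']+M[:,2]*.164
    a=np.arctan2(M[1,1],M[0,1]);out=np.round(100*M.T@(np.array(p)-g),2)
    yaw=None if ang is None else round(-((ang-a+np.pi/2)%np.pi-np.pi/2),3)
    print('t',round(float(o['t']),2),'grasp',np.round(g,4),'yang',round(a,3),'zdir',np.round(M[:,2],3),'shift',out,'yaw',yaw,'j7',round(float(o['joint_positions'][6]),2),'F',np.round(o['contact_force'],1),'w',round(float(o['gripper_width'])*8.7,2))
    return M,g
E
python3 - <<'E'
from h import *
rel([.45,.0,.2],np.radians(-85))
E
```

```text
t 1.3 grasp [ 0.2068 -0.6162  0.2407] yang -1.247 zdir [-0.  0. -1.] shift [ 42.66 -50.68   4.08] yaw 0.237 j7 -0.06 F [ 0.4  0.5 -0.4] w 8.73
```

Call:
send_rows([
  {"x":42.7,"y":-50.7,"z":2,"yaw":0.237},
  {"x":42.7,"y":-50.7,"z":2,"yaw":0.237},
  {"x":42.7,"y":-50.7,"z":2,"yaw":0.237},
  {"x":42.7,"y":-50.7,"z":2,"yaw":0.237},
  {"x":42.7,"y":-50.7,"z":2,"yaw":0.237},
  {"x":42.7,"y":-50.7,"z":2,"yaw":0.237},
  {"x":42.7,"y":-50.7,"z":2,"yaw":0.237},
  {"x":42.7,"y":-50.7,"z":2,"yaw":0.237},
  {"x":42.7,"y":-50.7,"z":2,"yaw":0.237},
  {"x":42.7,"y":-50.7,"z":2,"yaw":0.237},
])

```text
schema error: expected keys x, y, z, yaw, gripper
```

Run:
```python
from h import *
rel([.45,.0,.2],np.radians(-85))
```

```text
t 1.3 grasp [ 0.2068 -0.6162  0.2407] yang -1.247 zdir [-0.  0. -1.] shift [ 42.66 -50.68   4.08] yaw 0.237 j7 -0.06 F [ 0.4  0.5 -0.4] w 8.73
```

Call:
send_rows([
  {"x":42.7,"y":-50.7,"z":2,"yaw":0.237,"gripper":5},
  {"x":42.7,"y":-50.7,"z":2,"yaw":0.237,"gripper":5},
  {"x":42.7,"y":-50.7,"z":2,"yaw":0.237,"gripper":5},
  {"x":42.7,"y":-50.7,"z":2,"yaw":0.237,"gripper":5},
  {"x":42.7,"y":-50.7,"z":2,"yaw":0.237,"gripper":5},
  {"x":42.7,"y":-50.7,"z":2,"yaw":0.237,"gripper":5},
  {"x":42.7,"y":-50.7,"z":2,"yaw":0.237,"gripper":5},
  {"x":42.7,"y":-50.7,"z":2,"yaw":0.237,"gripper":5},
  {"x":42.7,"y":-50.7,"z":2,"yaw":0.237,"gripper":5},
  {"x":42.7,"y":-50.7,"z":2,"yaw":0.237,"gripper":5},
], force=10)

```text
t: 2.3
tcp_pos: [0.3906, -0.1493, 0.39]
tcp_rot: [0.0, 0.999, 0.043, 0.0]
contact_force: [1.0, 0.0, 0.1]
gripper_width: 0.572
gripper_force: 0.0
```

Run:
```python
from h import *
rel([.45,.0,.2],np.radians(-85))
```

```text
t 2.3 grasp [ 0.3908 -0.1494  0.226 ] yang -1.484 zdir [ 0.001 -0.001 -1.   ] shift [  7.19 -14.38   2.6 ] yaw -0.001 j7 -1.17 F [1.  0.  0.1] w 4.98
```

Run:
```python
from h import *
rel([.485,.02,.17],np.radians(-85))
s=snapshot('wrist');save(s,'w1.png')
for n in('lens','collar_tab','locked_mark'):
    print(n,[(np.round(d['xyz'],3).tolist(),round(d['conf'],2)) for d in mark_of('wrist',n)[:3]])
```

```text
t 2.3 grasp [ 0.3908 -0.1494  0.226 ] yang -1.484 zdir [ 0.001 -0.001 -1.   ] shift [ 10.85 -16.07   5.6 ] yaw -0.001 j7 -1.17 F [1.  0.  0.1] w 4.98
lens [([0.56, 0.026, 0.056], 0.85)]
collar_tab [([0.506, 0.022, 0.074], 0.65)]
locked_mark [([0.525, 0.076, 0.019], 0.67)]
```

View pics/w1.png

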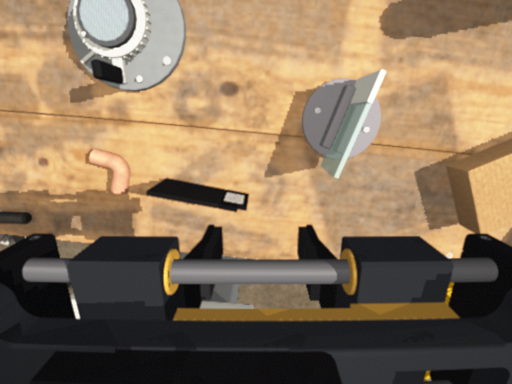

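Call:
send_rows([
  {"x":11.0,"y":-16.5,"z":6,"yaw":0,"gripper":5},
  {"x":11.0,"y":-16.5,"z":6,"yaw":0,"gripper":5},
  {"x":11.0,"y":-16.5,"z":6,"yaw":0,"gripper":5},
  {"x":11.0,"y":-16.5,"z":6,"yaw":0,"gripper":5},
  {"x":11.0,"y":-16.5,"z":6,"yaw":0,"gripper":5},
  {"x":11.0,"y":-16.5,"z":6,"yaw":0,"gripper":5},
  {"x":11.0,"y":-16.5,"z":6,"yaw":0,"gripper":5},
])

```text
t: 3.2
tcp_pos: [0.4856, 0.0205, 0.3297]
tcp_rot: [0.0, 0.999, 0.042, -0.0]
contact_force: [0.4, 0.1, -0.3]
gripper_width: 0.576
gripper_force: 0.0
```

Run:
```python
from h import *
rel([.5,.023,.072],np.radians(-85))
s=snapshot('wrist');save(s,'w2.png')
for n in('lens','collar_tab','locked_mark','notch','frosted_end','plate_center'):
    print(n,[(np.round(d['xyz'],3).tolist(),round(d['conf'],2)) for d in mark_of('wrist',n)[:3]])
```

```text
t 3.2 grasp [0.4855 0.0204 0.1657] yang -1.486 zdir [-0.001 -0.001 -1.   ] shift [ 1.47 -0.14  9.37] yaw -0.003 j7 -1.67 F [ 0.4  0.1 -0.3] w 5.01
lens [([0.565, 0.031, 0.054], 0.88)]
collar_tab [([0.503, 0.024, 0.074], 0.84)]
locked_mark [([0.526, 0.077, 0.018], 0.83)]
notch []
frosted_end [([0.48, 0.272, 0.041], 0.83)]
plate_center [([0.522, 0.268, 0.043], 0.6), ([0.366, -0.075, 0.034], 0.58), ([0.38, 0.054, -0.001], 0.44)]
```

View pics/w2.png

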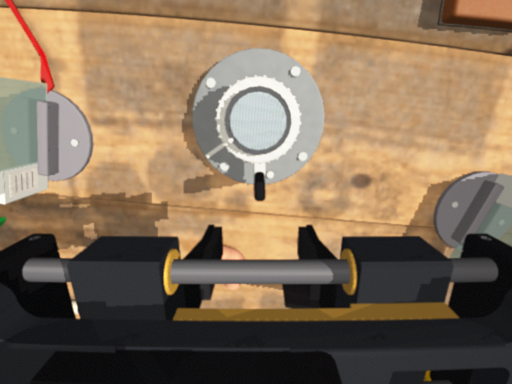

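Wrist view: lens at (260,118), tab at (260,186), mark bar at (217,152), and the label on the left plate near (15,185). I'll go down with the fingers either side of the tab.

Call:
send_rows([
  {"x":1.5,"y":-0.2,"z":3,"yaw":0,"gripper":4},
  {"x":1.5,"y":-0.2,"z":6,"yaw":0,"gripper":4},
  {"x":1.5,"y":-0.2,"z":9.3,"yaw":0,"gripper":3},
  {"x":1.5,"y":-0.2,"z":9.3,"yaw":0,"gripper":2},
  {"x":1.5,"y":-0.2,"z":9.3,"yaw":0,"gripper":2},
  {"x":1.5,"y":-0.2,"z":9.3,"yaw":0,"gripper":2},
])

```text
t: 4.15
tcp_pos: [0.5012, 0.0259, 0.2385]
tcp_rot: [0.0, 0.999, 0.043, 0.001]
contact_force: [0.5, -0.1, 0.3]
gripper_width: 0.255
gripper_force: 0.0
```

Run:
```python
from h import *
rel([.5,.023,.072],np.radians(-85))
for i in range(1,13):
    f=i*.1; print(round(f,1),np.round([5.8*(1-np.cos(f)),-5.8*np.sin(f)],2))
```

```text
t 4.15 grasp [0.5016 0.0259 0.0745] yang -1.484 zdir [ 0.002 -0.    -1.   ] shift [-0.19  0.27  0.25] yaw -0.001 j7 -1.77 F [ 0.5 -0.1  0.3] w 2.22
0.1 [ 0.03 -0.58]
0.2 [ 0.12 -1.15]
0.3 [ 0.26 -1.71]
0.4 [ 0.46 -2.26]
0.5 [ 0.71 -2.78]
0.6 [ 1.01 -3.27]
0.7 [ 1.36 -3.74]
0.8 [ 1.76 -4.16]
0.9 [ 2.19 -4.54]
1.0 [ 2.67 -4.88]
1.1 [ 3.17 -5.17]
1.2 [ 3.7  -5.41]
```

Call:
send_rows([
  {"x":0,"y":-0.6,"z":0,"yaw":0.06,"gripper":2},
  {"x":0.1,"y":-1.15,"z":0,"yaw":0.12,"gripper":2},
  {"x":0.25,"y":-1.7,"z":0,"yaw":0.18,"gripper":2},
  {"x":0.45,"y":-2.25,"z":0,"yaw":0.24,"gripper":2},
  {"x":0.7,"y":-2.8,"z":0,"yaw":0.3,"gripper":2},
  {"x":1.0,"y":-3.3,"z":0,"yaw":0.36,"gripper":2},
  {"x":1.35,"y":-3.75,"z":0,"yaw":0.42,"gripper":2},
  {"x":1.75,"y":-4.15,"z":0,"yaw":0.48,"gripper":2},
])

```text
t: 4.95
tcp_pos: [0.5145, 0.0685, 0.2383]
tcp_rot: [0.0, 0.98, -0.197, 0.001]
contact_force: [-3.4, -1.4, 0.0]
gripper_width: 0.228
gripper_force: 1.3
```

Run:
```python
from h import *
rel([.5,.023,.072],np.radians(-85))
```

```text
t 4.95 grasp [0.5146 0.0684 0.0743] yang -1.967 zdir [ 0.001 -0.001 -1.   ] shift [0.4  4.75 0.24] yaw -0.484 j7 -2.33 F [-3.4 -1.4  0. ] w 1.99
```

Call:
send_rows([
  {"x":0.2,"y":-0.55,"z":0,"yaw":0.05,"gripper":2},
  {"x":0.45,"y":-1.05,"z":0,"yaw":0.1,"gripper":2},
  {"x":0.6,"y":-1.3,"z":0,"yaw":0.15,"gripper":2},
  {"x":0.8,"y":-1.55,"z":0,"yaw":0.15,"gripper":2},
])

```text
t: 5.35
tcp_pos: [0.5258, 0.078, 0.2375]
tcp_rot: [0.003, 0.963, -0.27, -0.002]
contact_force: [-18.2, -12.6, 11.0]
gripper_width: 0.232
gripper_force: 10.0
```

Run:
```python
from h import *
rel([.5,.023,.072],np.radians(-85))
s=snapshot('wrist');save(s,'w3.png')
t=snapshot('top');save(t,'t3.png')
for c in('wrist','top'):
  for n in('lens','collar_tab','locked_mark'):
    print(n,[(np.round(d['xyz'],3).tolist(),round(d['conf'],2)) for d in mark_of(c,n)[:3]])
```

```text
t 5.35 grasp [0.5248 0.0772 0.0735] yang -2.117 zdir [-0.006 -0.005 -1.   ] shift [0.7  5.92 0.19] yaw -0.634 j7 -2.5 F [-18.2 -12.6  11. ] w 2.02
lens [([0.562, 0.03, 0.055], 0.67), ([0.526, 0.074, 0.075], 0.51), ([0.56, 0.026, -0.0], 0.33)]
collar_tab [([0.528, 0.076, 0.074], 0.73)]
locked_mark [([0.527, 0.075, 0.017], 0.8)]
lens [([0.468, -0.245, 0.048], 0.71), ([0.558, 0.028, 0.058], 0.6)]
collar_tab []
locked_mark [([0.56, 0.034, -0.001], 0.53)]
```

Call:
send_rows([
  {"x":0.4,"y":-0.7,"z":0,"yaw":0,"gripper":4},
  {"x":0.4,"y":-0.7,"z":0,"yaw":0,"gripper":4},
  {"x":0.4,"y":-0.7,"z":-3,"yaw":0,"gripper":4},
  {"x":0.4,"y":-0.7,"z":-7,"yaw":0,"gripper":4},
  {"x":0.4,"y":-0.7,"z":-11,"yaw":0,"gripper":4},
])

```text
t: 6.25
tcp_pos: [0.5346, 0.0839, 0.3498]
tcp_rot: [-0.0, 0.963, -0.268, 0.001]
contact_force: [1.6, -0.5, -0.3]
gripper_width: 0.461
gripper_force: 0.0
```

Run:
```python
from h import *
rel([.49,.26,.185],-np.radians(88))
```

```text
t 6.25 grasp [0.5348 0.084  0.1858] yang -2.114 zdir [ 0.002  0.    -1.   ] shift [-12.94 -12.75   0.08] yaw -0.578 j7 -2.44 F [ 1.6 -0.5 -0.3] w 4.01
```

Call:
send_rows([
  {"x":-13,"y":-12.8,"z":0,"yaw":-0.58,"gripper":4},
  {"x":-13,"y":-12.8,"z":0,"yaw":-0.58,"gripper":4},
  {"x":-13,"y":-12.8,"z":0,"yaw":-0.58,"gripper":4},
  {"x":-13,"y":-12.8,"z":0,"yaw":-0.58,"gripper":4},
  {"x":-13,"y":-12.8,"z":0,"yaw":-0.58,"gripper":4},
  {"x":-13,"y":-12.8,"z":0,"yaw":-0.58,"gripper":4},
  {"x":-13,"y":-12.8,"z":0,"yaw":-0.58,"gripper":4},
])

```text
t: 6.95
tcp_pos: [0.4902, 0.2595, 0.3476]
tcp_rot: [0.0, 1.0, 0.017, 0.001]
contact_force: [-0.8, -0.0, 0.0]
gripper_width: 0.46
gripper_force: 0.0
```

Run:
```python
from h import *
rel([.49,.26,.185],-np.radians(88))
s=snapshot('wrist');save(s,'w4.png')
t=snapshot('top')
for c in('wrist','top'):
  for n in('collar_tab','locked_mark','plate_center','frosted_end','notch','stand_a'):
    print(n,[(np.round(d['xyz'],3).tolist(),round(d['conf'],2)) for d in mark_of(c,n)[:3]])
```

```text
t 6.95 grasp [0.4905 0.2595 0.1836] yang -1.537 zdir [ 0.002 -0.    -1.   ] shift [-0.04 -0.06 -0.14] yaw -0.001 j7 -2.25 F [-0.8 -0.   0. ] w 4.01
collar_tab [([0.525, 0.075, 0.076], 0.86), ([0.528, 0.076, 0.017], 0.65)]
locked_mark [([0.527, 0.074, 0.017], 0.58)]
plate_center []
frosted_end [([0.481, 0.274, 0.043], 0.98)]
notch [([0.563, 0.028, 0.001], 0.67), ([0.471, 0.274, 0.076], 0.66), ([0.56, 0.029, 0.051], 0.62)]
stand_a [([0.524, 0.267, 0.0], 0.65)]
collar_tab [([0.524, 0.076, 0.072], 0.65)]
locked_mark [([0.525, 0.068, 0.012], 0.66)]
plate_center [([0.359, -0.074, 0.034], 0.52), ([0.521, 0.27, 0.042], 0.48)]
frosted_end [([0.362, -0.116, 0.036], 0.51)]
notch [([0.361, -0.134, 0.069], 0.81), ([0.523, 0.069, 0.014], 0.45)]
stand_a [([0.473, -0.247, -0.002], 0.63), ([0.523, 0.268, -0.001], 0.55)]
```

View pics/w4.png

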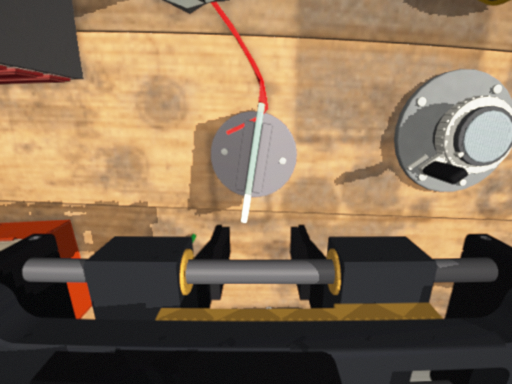

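The wrist view shows the tab over the mark bar at (440,170). The plate's top edge runs from (263,105) to its frosted end at (245,220). I'll turn those pixels into positions.

```bash
cat >> h.py <<'E'
def pix(s,uv,z):
    M,g=rel([0,0,0]);o=observe();T=s['tool_from_camera'];k=s['mtx'];out=[]
    for u,v in uv:
        d=np.array([(u-k[0,2])/k[0,0],(v-k[1,2])/k[1,1]]);r=d.copy()
        for _ in range(20): r=d/(1+s['k1']*(r@r))
        D=M@T[:3,:3]@np.array([r[0],r[1],1]);C=o['tcp_pos']+M@T[:3,3]
        out.append(C+D*(z-C[2])/D[2])
    return np.array(out)
E
python3 - <<'E'
from h import *
s=snapshot('wrist')
im=s['image'].astype(int)
e=pix(s,[(263,105),(245.5,220)],.078);print(e.round(4),e.mean(0).round(4),np.linalg.norm(e[1]-e[0]))
d=e[1]-e[0];a=np.arctan2(d[1],d[0]);print('plate x ang',np.degrees(a))
c=e.mean(0);
rel([c[0],c[1],.062],a+np.pi/2)
print(pix(s,[(224,152),(283,160)],.008).round(4).tolist(),s['tool_from_camera'].round(3).tolist())
E
```

```text
t 7.7 grasp [0.4895 0.2607 0.1827] yang -1.534 zdir [-0.  0. -1.] shift [-49.88  24.25  18.27] yaw None j7 -2.25 F [ 0.5 -0.   0.4] w 4.01
[[0.5776 0.2625 0.078 ]
 [0.4678 0.2756 0.078 ]] [0.5227 0.2691 0.078 ] 0.11062481990317033
plate x ang 173.1925753496057
t 7.7 grasp [0.4895 0.2607 0.1827] yang -1.534 zdir [-0.  0. -1.] shift [ 3.35 -0.72 12.07] yaw 0.156 j7 -2.25 F [ 0.5 -0.   0.4] w 4.01
t 7.7 grasp [0.4895 0.2607 0.1827] yang -1.534 zdir [-0.  0. -1.] shift [-49.88  24.25  18.27] yaw None j7 -2.25 F [ 0.5 -0.   0.4] w 4.01
[[0.5255, 0.3062, 0.008], [0.5185, 0.2354, 0.008]] [[-0.0, -0.958, -0.287, 0.078], [1.0, 0.0, -0.002, -0.001], [0.002, -0.287, 0.958, 0.02], [0.0, 0.0, 0.0, 1.0]]
```

Call:
send_rows([
  {"x":3.1,"y":-0.8,"z":0,"yaw":0.156,"gripper":4},
  {"x":3.1,"y":-0.8,"z":2,"yaw":0.156,"gripper":4},
  {"x":3.1,"y":-0.8,"z":5,"yaw":0.156,"gripper":4},
  {"x":3.1,"y":-0.8,"z":9,"yaw":0.156,"gripper":4},
  {"x":3.1,"y":-0.8,"z":12.1,"yaw":0.156,"gripper":4},
  {"x":3.1,"y":-0.8,"z":12.1,"yaw":0.156,"gripper":3},
  {"x":3.1,"y":-0.8,"z":12.1,"yaw":0.156,"gripper":1.5},
  {"x":3.1,"y":-0.8,"z":12.1,"yaw":0.156,"gripper":0},
  {"x":3.1,"y":-0.8,"z":12.1,"yaw":0.156,"gripper":0},
  {"x":3.1,"y":-0.8,"z":12.1,"yaw":0.156,"gripper":0},
], force=15)

```text
t: 8.7
tcp_pos: [0.5206, 0.27, 0.2271]
tcp_rot: [-0.0, 0.998, -0.06, 0.001]
contact_force: [-0.3, -0.0, 0.8]
gripper_width: 0.09
gripper_force: 0.0
```

Run:
```python
from h import *
rel([.52,.27,.2])
```

```text
t 8.7 grasp [0.521  0.2701 0.0631] yang -1.69 zdir [ 0.002  0.001 -1.   ] shift [-7.000e-02  1.000e-02 -1.369e+01] yaw None j7 -2.48 F [-0.3 -0.   0.8] w 0.78
```

Call:
send_rows([
  {"x":0,"y":0,"z":0,"yaw":0,"gripper":0},
  {"x":0,"y":0,"z":0,"yaw":0,"gripper":0},
  {"x":0,"y":0,"z":0,"yaw":0,"gripper":0},
  {"x":0,"y":0,"z":-2,"yaw":0,"gripper":0},
  {"x":0,"y":0,"z":-5,"yaw":0,"gripper":0},
  {"x":0,"y":0,"z":-9,"yaw":0,"gripper":0},
  {"x":0,"y":0,"z":-12,"yaw":0,"gripper":0},
  {"x":0,"y":0,"z":-12,"yaw":0,"gripper":0},
])

```text
t: 9.5
tcp_pos: [0.521, 0.2708, 0.3507]
tcp_rot: [-0.002, 0.998, -0.06, 0.003]
contact_force: [-0.1, 1.1, -1.1]
gripper_width: 0.069
gripper_force: 15.0
```

Run:
```python
from h import *
s=snapshot('scene');save(s,'s5.png');snapshot('top')
rel([.735,.175,.16],np.radians(-8+8))
for c in('scene','top'):
  for n in('tape_rule','elbow','sander','frosted_end','plate_center'):
    print(n,[(np.round(d['xyz'],3).tolist(),round(d['conf'],2)) for d in mark_of(c,n)[:3]])
a=s['image'][140:300,160:373];a=cv2.resize(a,(800,600));save({'image':a},'s5c.png')
```

```text
t 9.6 grasp [0.5204 0.2697 0.1822] yang -1.69 zdir [ 0.001  0.    -1.   ] shift [22.43  6.85  2.25] yaw 1.451 j7 -2.41 F [ 0.5 -0.2 -1.5] w 0.61
tape_rule []
elbow [([0.378, 0.056, 0.0], 0.56)]
sander [([0.709, -0.195, -0.002], 0.83)]
frosted_end [([0.478, 0.279, 0.166], 0.93), ([0.364, -0.12, 0.035], 0.87), ([0.404, 0.355, 0.035], 0.72)]
plate_center [([0.374, 0.384, 0.032], 0.91), ([0.524, 0.268, 0.165], 0.67)]
tape_rule [([0.725, 0.04, 0.001], 0.67), ([0.556, 0.03, 0.056], 0.36)]
elbow [([0.378, 0.057, -0.0], 0.71)]
sander [([0.707, -0.196, -0.001], 0.94)]
frosted_end [([0.357, -0.116, 0.035], 0.79), ([0.485, 0.271, 0.163], 0.44)]
plate_center [([0.361, -0.075, 0.036], 0.65)]
```

View pics/s5c.png

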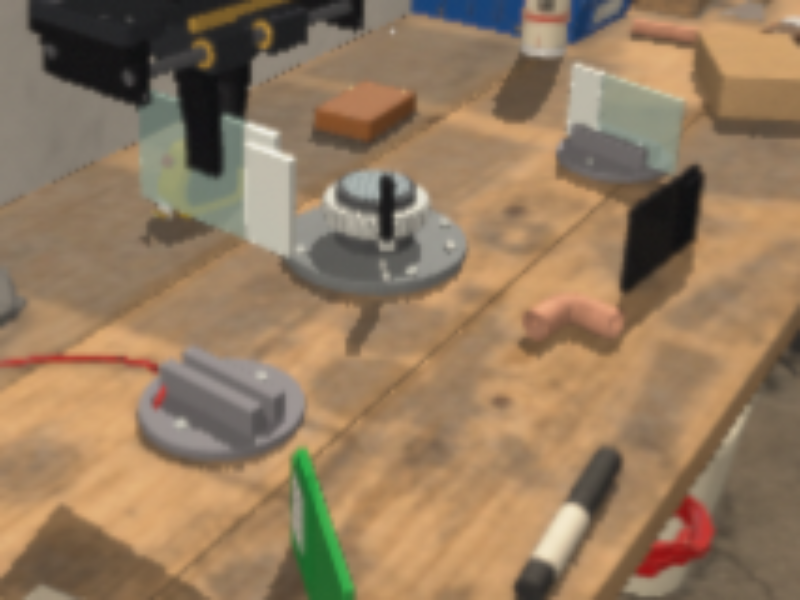

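The plate is held level and clear of its stand, with the collar still locked and the bystanders unmoved. Next I'll carry it to the free patch at about (0.705, 0.165), turning it so the frosted end points to −y and the label faces +x.

Call:
send_rows([
  {"x":19.6,"y":8.2,"z":0,"yaw":-1.69,"gripper":0},
  {"x":19.6,"y":8.2,"z":0,"yaw":-1.69,"gripper":0},
  {"x":19.6,"y":8.2,"z":0,"yaw":-1.69,"gripper":0},
  {"x":19.6,"y":8.2,"z":0,"yaw":-1.69,"gripper":0},
  {"x":19.6,"y":8.2,"z":0,"yaw":-1.69,"gripper":0},
  {"x":19.6,"y":8.2,"z":0,"yaw":-1.69,"gripper":0},
  {"x":19.6,"y":8.2,"z":0,"yaw":-1.69,"gripper":0},
  {"x":19.6,"y":8.2,"z":0,"yaw":-1.69,"gripper":0},
  {"x":19.6,"y":8.2,"z":0,"yaw":-1.69,"gripper":0},
  {"x":19.6,"y":8.2,"z":0,"yaw":-1.69,"gripper":0},
])

```text
t: 11.1
tcp_pos: [0.7052, 0.1649, 0.3454]
tcp_rot: [-0.0, 0.769, 0.639, -0.0]
contact_force: [0.7, 0.7, -1.1]
gripper_width: 0.066
gripper_force: 15.0
```

Run:
```python
from h import *
rel([.705,.165,.07],0)
```

```text
t 11.1 grasp [0.7051 0.1649 0.1814] yang -0.184 zdir [-0.  0. -1.] shift [ 1.000e-02 -1.000e-02  1.114e+01] yaw -0.184 j7 -0.77 F [ 0.7  0.7 -1.1] w 0.57
```

Call:
send_rows([
  {"x":0,"y":0,"z":0,"yaw":-0.184,"gripper":0},
  {"x":0,"y":0,"z":0,"yaw":-0.184,"gripper":0},
  {"x":0,"y":0,"z":3,"yaw":-0.184,"gripper":0},
  {"x":0,"y":0,"z":6,"yaw":-0.184,"gripper":0},
  {"x":0,"y":0,"z":9,"yaw":-0.184,"gripper":0},
  {"x":0,"y":0,"z":11,"yaw":-0.184,"gripper":0},
  {"x":0,"y":0,"z":11,"yaw":-0.184,"gripper":0},
])

```text
t: 11.8
tcp_pos: [0.7043, 0.1644, 0.2322]
tcp_rot: [-0.001, 0.709, 0.705, -0.002]
contact_force: [0.2, -0.6, -0.6]
gripper_width: 0.072
gripper_force: 15.0
```

Run:
```python
from h import *
rel([.705,.165,.056],0)
s=snapshot('wrist');t=snapshot('top')
save({'image':np.hstack([cv2.resize(s['image'],(400,300)),cv2.resize(t['image'][80:230,120:320],(400,300))])},'p6.png')
```

```text
t 11.8 grasp [0.7035 0.1642 0.0682] yang -0.006 zdir [-0.005 -0.001 -1.   ] shift [0.09 0.16 1.22] yaw -0.006 j7 -0.65 F [ 0.2 -0.6 -0.6] w 0.62
```

View pics/p6.png

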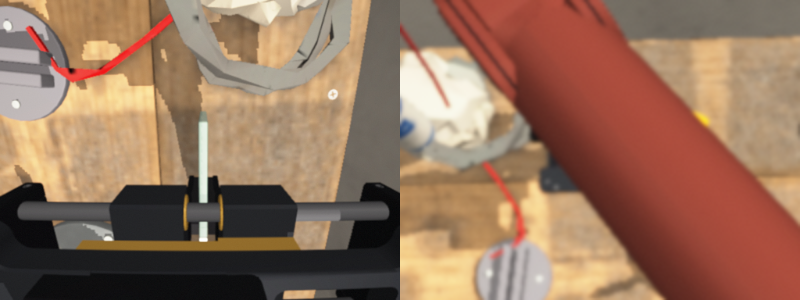

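The wrist half shows the plate's clear end at (203,115), short of the hose at (240,90). The bench to the left, on the −x side, is free for laying it down. I'll lower it to the bench.

Call:
send_rows([
  {"x":0,"y":0,"z":0.6,"yaw":0,"gripper":0},
  {"x":0,"y":0,"z":0.9,"yaw":0,"gripper":0},
  {"x":0,"y":0,"z":1.2,"yaw":0,"gripper":0},
  {"x":0,"y":0,"z":1.4,"yaw":0,"gripper":0},
  {"x":0,"y":0,"z":1.4,"yaw":0,"gripper":0},
])

```text
t: 12.4
tcp_pos: [0.705, 0.165, 0.2215]
tcp_rot: [-0.0, 0.709, 0.705, -0.0]
contact_force: [-0.2, 0.3, -0.6]
gripper_width: 0.07
gripper_force: 15.0
```

Run:
```python
from h import *
rel([.705,.165,.056],0)
```

```text
t 12.4 grasp [0.705  0.165  0.0575] yang -0.006 zdir [-0. -0. -1.] shift [0.   0.   0.15] yaw -0.006 j7 -0.66 F [-0.2  0.3 -0.6] w 0.61
```

Call:
send_rows([
  {"x":0,"y":0,"z":0.15,"yaw":0,"gripper":0},
  {"x":0,"y":0,"z":0.15,"yaw":0,"gripper":0},
  {"x":0,"y":-0.6,"z":0.15,"yaw":0,"gripper":8.7},
  {"x":0,"y":-1.2,"z":0.15,"yaw":0,"gripper":8.7},
  {"x":0,"y":-1.8,"z":0.15,"yaw":0,"gripper":8.7},
  {"x":0,"y":-2.2,"z":0.15,"yaw":0,"gripper":8.7},
  {"x":0,"y":-2.2,"z":0.15,"yaw":0,"gripper":8.7},
  {"x":0,"y":-2.2,"z":0.15,"yaw":0,"gripper":8.7},
  {"x":0,"y":-2.2,"z":0.15,"yaw":0,"gripper":8.7},
  {"x":0,"y":-2.2,"z":0.15,"yaw":0,"gripper":8.7},
])

```text
t: 13.4
tcp_pos: [0.6832, 0.1651, 0.2201]
tcp_rot: [-0.0, 0.709, 0.705, 0.0]
contact_force: [0.2, 0.0, -0.9]
gripper_width: 0.71
gripper_force: 0.1
```

Run:
```python
from h import *
rel([.67,.165,.056],0)
s=snapshot('wrist');t=snapshot('scene')
save({'image':np.hstack([cv2.resize(s['image'],(400,300)),cv2.resize(t['image'][130:250,140:300],(400,300))])},'p7.png')
```

```text
t 13.4 grasp [0.6832 0.1652 0.0561] yang -0.006 zdir [-0.  0. -1.] shift [-0.02 -1.32  0.01] yaw -0.006 j7 -0.67 F [ 0.2  0.  -0.9] w 6.18
```

View pics/p7.png

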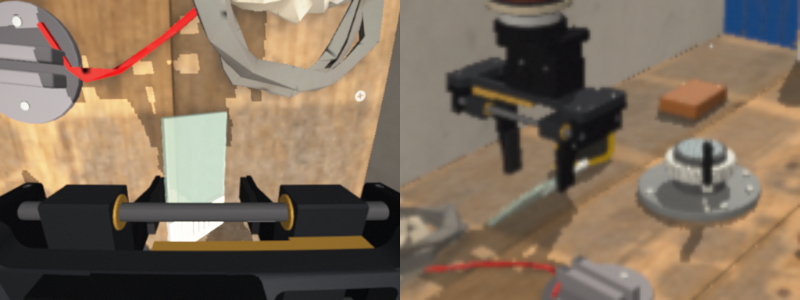

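The left half shows the plate leaning on the left finger with its label side up, label near (205,225), and it is settling towards −x. I'll open fully and move on so it lies flat.

Call:
send_rows([
  {"x":0,"y":-0.4,"z":0,"yaw":0,"gripper":8.7},
  {"x":0,"y":-0.8,"z":0,"yaw":0,"gripper":8.7},
  {"x":0,"y":-1.2,"z":0,"yaw":0,"gripper":8.7},
  {"x":0,"y":-1.2,"z":0,"yaw":0,"gripper":8.7},
  {"x":0,"y":-1.2,"z":-3,"yaw":0,"gripper":8.7},
  {"x":0,"y":-1.2,"z":-6,"yaw":0,"gripper":8.7},
  {"x":0,"y":-1.2,"z":-6,"yaw":0,"gripper":8.7},
])

```text
t: 14.2
tcp_pos: [0.6721, 0.1662, 0.2849]
tcp_rot: [0.001, 0.709, 0.705, 0.003]
contact_force: [0.8, 0.6, 0.6]
gripper_width: 1.0
gripper_force: 0.0
```

Run:
```python
from h import *
rel([.67,.165,.018],0)
s=snapshot('wrist');save(s,'w8.png')
for n in('plate_center','frosted_end','notch'):
    print(n,[(np.round(d['xyz'],3).tolist(),round(d['conf'],2)) for d in mark_of('wrist',n)[:3]])
    print(n,[(np.round(d['xyz'],3).tolist(),round(d['conf'],2)) for d in search_frame('wrist',n)[:3]])
r=regions_of('wrist','plate_center')
for d in r[:2]:
    m=d['mask'].astype(np.uint8);c,_=cv2.findContours(m,0,2);c=max(c,key=cv2.contourArea)
    b=cv2.approxPolyDP(c,4,True)[:,0];print(d['conf'],b.tolist());print(pix(s,b.astype(float),.006).round(4).tolist())
```

```text
t 14.2 grasp [0.6731 0.1665 0.1209] yang -0.006 zdir [ 0.006  0.002 -1.   ] shift [-0.17 -0.37 10.29] yaw -0.006 j7 -0.65 F [0.8 0.6 0.6] w 8.7
plate_center [([0.667, 0.166, 0.002], 0.55)]
plate_center [([0.664, 0.172, 0.007], 0.94)]
frosted_end [([0.666, 0.122, 0.002], 0.7)]
frosted_end [([0.668, 0.175, 0.005], 0.59)]
notch [([0.638, 0.109, 0.007], 0.64)]
notch [([0.667, 0.17, 0.009], 0.79), ([0.601, 0.053, 0.014], 0.35)]
0.94 [[217, 138], [219, 240], [228, 241], [233, 250], [282, 250], [287, 139]]
t 14.6 grasp [0.6707 0.1651 0.1153] yang -0.006 zdir [-0.001 -0.    -1.   ] shift [-16.91 -66.96  11.61] yaw None j7 -0.65 F [ 0.4  0.2 -0.9] w 8.7
[[0.6306, 0.2261, 0.006], [0.6273, 0.1217, 0.006], [0.6366, 0.1206, 0.006], [0.6415, 0.1101, 0.006], [0.6932, 0.1098, 0.006], [0.6959, 0.2248, 0.006]]
0.4 [[157, 319], [222, 320], [220, 288], [214, 283], [182, 284], [175, 298], [164, 302]]
t 14.6 grasp [0.6707 0.1651 0.1153] yang -0.006 zdir [-0.001 -0.    -1.   ] shift [-16.91 -66.96  11.61] yaw None j7 -0.65 F [ 0.4  0.2 -0.9] w 8.7
[[0.5492, 0.0203, 0.006], [0.6253, 0.0194, 0.006], [0.6253, 0.0631, 0.006], [0.619, 0.0695, 0.006], [0.5833, 0.0682, 0.006], [0.5736, 0.0497, 0.006], [0.5604, 0.0442, 0.006]]
```

View pics/w8.png

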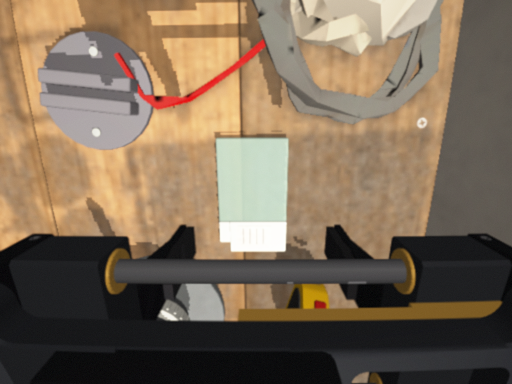

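The plate lies flat, label up, at (217–287, 138–250), with the notch at the lower left. It sits between the open fingers and its middle is at about (0.665, 0.166). I'll go down and grip it across the 70 mm.

Call:
send_rows([
  {"x":0.1,"y":-0.55,"z":3,"yaw":0,"gripper":8.7},
  {"x":0.1,"y":-0.55,"z":6,"yaw":0,"gripper":8.7},
  {"x":0.1,"y":-0.55,"z":8.5,"yaw":0,"gripper":8.7},
  {"x":0.1,"y":-0.55,"z":9.2,"yaw":0,"gripper":8.7},
  {"x":0.1,"y":-0.55,"z":9.2,"yaw":0,"gripper":8.7},
])

```text
t: 15.1
tcp_pos: [0.6652, 0.1662, 0.1871]
tcp_rot: [-0.001, 0.709, 0.705, -0.001]
contact_force: [-0.2, -0.7, 0.2]
gripper_width: 1.002
gripper_force: 0.0
```

Run:
```python
from h import *
rel([.665,.166,.0195],0)
```

```text
t 15.1 grasp [0.6649 0.1661 0.0231] yang -0.006 zdir [-0.002 -0.    -1.   ] shift [-0.01  0.01  0.36] yaw -0.006 j7 -0.7 F [-0.2 -0.7  0.2] w 8.71
```

Call:
send_rows([
  {"x":0,"y":0,"z":0.35,"yaw":0,"gripper":8.7},
  {"x":0,"y":0,"z":0.35,"yaw":0,"gripper":8},
  {"x":0,"y":0,"z":0.35,"yaw":0,"gripper":7},
  {"x":0,"y":0,"z":0.35,"yaw":0,"gripper":6},
  {"x":0,"y":0,"z":0.35,"yaw":0,"gripper":5},
  {"x":0,"y":0,"z":0.35,"yaw":0,"gripper":5},
  {"x":0,"y":0,"z":0.35,"yaw":0,"gripper":5},
], force=25)

```text
t: 15.8
tcp_pos: [0.6658, 0.1664, 0.1854]
tcp_rot: [0.0, 0.709, 0.705, 0.0]
contact_force: [-0.1, -0.6, 5.2]
gripper_width: 0.795
gripper_force: 25.0
```

Run:
```python
from h import *
rel([.665,.166,.0195],0);print(observe()['gripper_force'])
```

```text
t 15.8 grasp [0.666  0.1664 0.0214] yang -0.006 zdir [ 0.001  0.    -1.   ] shift [-0.04 -0.1   0.19] yaw -0.006 j7 -0.71 F [-0.1 -0.6  5.2] w 6.92
25.00116527080536
```

Call:
send_rows([
  {"x":0,"y":0,"z":-1,"yaw":0,"gripper":5},
  {"x":0,"y":0,"z":-3,"yaw":0,"gripper":5},
  {"x":0,"y":0,"z":-6,"yaw":0,"gripper":5},
  {"x":0,"y":0,"z":-9,"yaw":0,"gripper":5},
  {"x":0,"y":0,"z":-12,"yaw":0,"gripper":5},
  {"x":0,"y":0,"z":-15.2,"yaw":0,"gripper":5},
  {"x":0,"y":0,"z":-15.2,"yaw":0,"gripper":5},
])

```text
t: 16.5
tcp_pos: [0.6662, 0.1675, 0.3434]
tcp_rot: [0.002, 0.709, 0.705, 0.004]
contact_force: [-0.7, 0.8, -1.1]
gripper_width: 0.795
gripper_force: 25.0
```

Run:
```python
from h import *
rel([.559,.072,.175],0);print(observe()['gripper_force'])
snapshot('wrist');snapshot('scene')
for c in('wrist','scene'):
  for n in('plate_center','frosted_end','notch'):
    print(n,[(np.round(d['xyz'],3).tolist(),round(d['conf'],2)) for d in mark_of(c,n)[:3]])
```

```text
t 16.5 grasp [0.6674 0.1679 0.1794] yang -0.006 zdir [ 0.008  0.003 -1.   ] shift [ -9.65 -10.79   0.34] yaw -0.006 j7 -0.63 F [-0.7  0.8 -1.1] w 6.92
24.99983847141266
plate_center [([0.667, 0.168, 0.162], 0.79)]
frosted_end [([0.667, 0.125, 0.157], 0.75)]
notch [([0.637, 0.11, 0.164], 0.67)]
plate_center [([0.666, 0.163, 0.155], 0.96), ([0.368, -0.073, 0.034], 0.92), ([0.373, 0.383, 0.032], 0.66)]
frosted_end [([0.365, -0.117, 0.037], 0.97), ([0.668, 0.128, 0.158], 0.85), ([0.405, 0.353, 0.036], 0.78)]
notch [([0.413, 0.349, 0.065], 0.86), ([0.636, 0.114, 0.158], 0.84), ([0.362, -0.129, 0.067], 0.55)]
```

Call:
send_rows([
  {"x":-2,"y":-2.5,"z":0,"yaw":0,"gripper":5},
  {"x":-4,"y":-5,"z":0,"yaw":0,"gripper":5},
  {"x":-6,"y":-7.5,"z":0,"yaw":0,"gripper":5},
  {"x":-8,"y":-9.5,"z":0,"yaw":0,"gripper":5},
  {"x":-9.4,"y":-10.7,"z":0,"yaw":0,"gripper":5},
  {"x":-9.4,"y":-10.7,"z":0,"yaw":0,"gripper":5},
  {"x":-9.4,"y":-10.7,"z":0,"yaw":0,"gripper":5},
  {"x":-9.4,"y":-10.7,"z":0,"yaw":0,"gripper":5},
  {"x":-9.4,"y":-10.7,"z":0,"yaw":0,"gripper":5},
])

```text
t: 17.8
tcp_pos: [0.5583, 0.0738, 0.3366]
tcp_rot: [-0.0, 0.709, 0.705, 0.0]
contact_force: [0.4, -0.4, -1.1]
gripper_width: 0.795
gripper_force: 25.0
```

Run:
```python
from h import *
rel([.559,.072,.175],0);o=observe();print(o['gripper_force'],np.abs(o['qvel']).max())
snapshot('wrist');snapshot('scene')
for c in('wrist','scene'):
  for n in('plate_center','frosted_end','notch','collar_tab','locked_mark','lens'):
    print(n,[(np.round(d['xyz'],3).tolist(),round(d['conf'],2)) for d in mark_of(c,n)[:3]])
```

```text
t 17.8 grasp [0.5583 0.0739 0.1726] yang -0.005 zdir [-0.     0.001 -1.   ] shift [-0.19  0.07 -0.24] yaw -0.005 j7 -0.47 F [ 0.4 -0.4 -1.1] w 6.92
24.99980717897415 0.0019666050499822967
plate_center [([0.557, 0.076, 0.152], 0.76)]
frosted_end [([0.558, 0.031, 0.149], 0.81), ([0.38, 0.053, -0.0], 0.64), ([0.589, 0.074, 0.157], 0.54)]
notch [([0.532, 0.017, 0.156], 0.67)]
collar_tab [([0.557, 0.076, 0.154], 0.66), ([0.723, 0.039, -0.004], 0.38)]
locked_mark []
lens [([0.725, 0.042, -0.003], 0.66)]
plate_center [([0.37, 0.386, 0.032], 0.84), ([0.367, -0.069, 0.035], 0.75), ([0.559, 0.074, 0.151], 0.57)]
frosted_end [([0.405, 0.354, 0.038], 0.93), ([0.361, -0.121, 0.035], 0.77), ([0.557, 0.031, 0.152], 0.6)]
notch [([0.36, -0.132, 0.065], 0.98), ([0.528, 0.024, 0.156], 0.85), ([0.411, 0.345, 0.064], 0.8)]
collar_tab [([0.522, 0.075, 0.073], 0.73)]
locked_mark []
lens [([0.563, 0.031, 0.06], 0.66)]
```

The frosted end is at (0.558, 0.031, 0.15), right over the lens and about 93 mm above it. The plate is still, and the tab still stands on its mark, so I'm handing the job in.

```bash
python3 -c "
from cell import *
print(job_done())"
```

```text
the job is handed in; nothing more can be done
None
```

I handed the job in, but the hand-in gave no verdict: by my last readings the collar is on its locked mark, and the gripper holds the notched plate flat and label up by its clear part, frosted end over the lens and about 9 cm above it. To turn it label up I had to lay it on the bench and regrip it.

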